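Close the washed vacuum flask

TASK

The open steel vacuum flask has been washed and its black screw cap lies on the sloping draining rack, next to the flask's steel drinking cup. Set the cap on the flask's neck, turn it backwards until you feel the thread drop in, then screw it down fully home so that it sits level, and let go. Leave the flask standing upright about where it stands, the cup on the rack, and the other things undisturbed.

Things in the scene. Friction and masses are not known exactly. Their poses are not given: they have to be found in the camera images.
- flask: Loose pale-grey steel vacuum flask, 0.85 kg, 86 mm across, 140 mm tall, open on top; origin: middle of its underside, z up. Neck: 49 mm across, lip tapered to 43, threads 58 across. Four-start thread, right-handed: lug slots open upward, their middles 13 deg clockwise (from above) of +x, +y, -x, -y. Cap lugs rest on the thread crests beside a slot and can only slide back (anticlockwise) to it.
- cap: Loose black plastic screw cap, 0.11 kg: skirt 66 mm across, 24 mm tall, open below; on top a grip bar along x, 56 long, 22 thick (y), 27 tall, cap 51 mm tall in all. Origin: middle of the skirt's lower edge; z is the cap's axis, out of its top. Four lugs inside at 45 deg to x and y. Starts tilted 35 deg on the rack, bar pointing uphill.
- cap_grip (a point): Middle of the cap's grip bar, 37.5 mm above the cap's origin on its axis; the bar reaches 13.5 mm above and below it. Axes as the cap's.
- flask_mouth (a point): Centre of the flask's open mouth, 140 mm above its origin. Cap's origin above flask's: 128 to 132.5 mm with lugs on the crests (up to 90 deg of turning back to go), 124.5 dropped into the slots (it falls of itself if held loosely), 120.5 fully home against the stop, 58 to 70 deg clockwise of the slots; the thread draws it down as it turns.
- rack: Draining rack, fixed: drip tray 130 x 250 x 12 mm with bent steel wires above that slope 35 deg, rising toward the rack's +x (away from the robot), with upturned stops at the low front. Two bays at y = +58 and -58 mm: the cap lies in one, the cup in the other (either way round), underside 62 mm above the worktop. Origin: middle of its underside.
- cup: Loose pale-grey steel drinking cup, smooth, 66 mm across, 48 mm tall, upside down in the rack's other bay, tilted as the cap is. Origin: middle of its open rim, z out of its closed end. Stays there.
- mug: Patterned mug, 82 x 114 x 91 mm, loose bystander behind the work. Origin: middle of its underside.
- teaspoon: Teaspoon, 130 mm long, loose bystander lying near the front. Origin: underside.
- bean_tin: Short food tin, 75 mm across, 58 mm tall, loose bystander at the back. Origin: middle of its underside.
- tape: Roll of masking tape, 96 mm across, 25 mm tall, loose bystander lying flat at the front. Origin: middle of its underside.
- honey_jar: Glass jar with a black lid, 63 mm across, 94 mm tall, loose bystander at the back. Origin: middle of its underside.
- pepper_mill: Wooden pepper mill, 58 mm across, 170 mm tall, loose bystander at the back. Origin: middle of its underside.
There are look-alikes about, which are no part of the job. Leave any green or yellow look-alike of the cap alone.

How it is judged:
By the outcome, as a careful person would: the job done as asked, in the order asked, and still so for the second after the job is handed in, with the robot touching nothing.
It also fails if it takes over 51 s, if anything falls off the work surface, if the arm or the gripper's body presses on something with over 40 N, if the wrist force passes 120 N, or if a joint passes its speed limit or range.

ROBOT

A 7-joint arm with a two-finger parallel gripper is mounted at the origin on a cart in front of the work surface, level with it; the furniture and walls round the work are solid. World frame = base frame: x ahead of the robot, y to its left, z up, the work surface at z = 0. Lengths are in m, angles in rad, forces in N, time in s.
With the tool pointing down it reaches from about 0.4 to 0.85 m from the base axis. Payload 10.4 kg.
Tool frame: the origin (TCP) lies where the fingers leave the gripper's body, on its centre line; the fingertips stand 73 mm ahead of it and the grasp point (between the pads) lies 54 mm ahead of it; z points along the fingers, y is the line along which they close (so a half turn about z gives the same grasp; the last joint's range is limited). The gripper opens to 85 mm and grips with 20 to 120 N. Pads are 22 mm wide; open, the fingers measure 114 mm over their backs; the gripper's body (76 mm by 85 mm) begins 54 mm behind the grasp point. The pads swing forward as they close: fully open they stand 13 mm farther back than shut.
Start: joints at [-1.13, 0.332, -0.065, 1.46, 0.022, 1.35, -0.088], TCP at [0.28, 0.559, 0.304] pointing down, gripper open.
Joint ranges: [-2.6, 2.6], [-0.5, 2.12], [-1.47, 1.34], [0.16, 2.42], [-1.27, 4.41], [0.06, 2.06], [-2.6, 2.6]. Speed limits (rad/s): [2.22, 2.22, 2.79, 2.79, 3.14, 3.14, 3.14].

INTERFACE

Orientations are given as a unit quaternion [x, y, z, w].
In Python, from workcell import manip, camera gives the robot as it stands. The module is installed in compiled form; this text tells all that it offers.
- The arm moves only by the shell command python3 -m creep 'ROWS' [OPENING] [FORCE]. ROWS is JSON, a list of rows, each a list of 2 entries, a list of its own where there are three numbers: the shift along the tool's x, y, z in mm, then the turn about the tool's z in rad. In form: [[[tx, ty, tz], twist], ...]. A call has 1 to 5 rows; each row is the pose to reach, as a shift and turn from the pose commanded when the call began, along the tool's axes at that moment; what a row does not reach only later rows make up. A row lasts 1/12 s, in which the tool goes at most 41.7 mm and 7.16 degrees, less where a joint would pass 70% of its speed; a pose out of reach is approached as far as the arm can. A call with a gripper value outside its range is refused whole. OPENING is the opening, from 0 (shut) to 1 (fully open), set as the call begins (- or left out, the last holds). The fingers move at their own pace and stop on an object; FORCE is the grip in N (left out, the last holds). Time passes only in rows, so rows that repeat a pose let the fingers close. It gives the time, the measured TCP pose, the force, the opening and the grip force at its end, in the units of the state.
- manip.get_obs(): the state, without advancing time (a new reading comes with each control period).
- camera(name): name is "scene" or "side" or "wrist"; returns a dict with "pixels" (384x512x3 uint8, red, green, blue), "z_map" (384x512 float32, m along the optical axis (not along the pixel's ray), 0 where there is no reading), "fx", "fy", "cx", "cy" (pixels), "distortion" ([k1, k2, p1, p2, k3] as OpenCV has them; the pictures are not rectified), "extrinsics" (4x4, takes a point from world to camera coordinates). Camera axes: x right, y down, z forward; pixel columns grow to the right and rows downward; lengths in m; the calibration is good to about 2 mm. A picture is of the moment at which its call begins.
- manip.hand_in(): hands the job in; it is judged then, once.
The state is a dict: "clock": time; "joint_pos": joint angles; "joint_velocities": joint speeds; "tau": joint torques, N m; "position": TCP position; "ee_rot": TCP orientation; "ft_force": force on the tool from outside, world axes, zero at the start; "torque": the same for the moment, N m; "grip_width": opening from 0.0 (shut) to 1.0 (fully open); "grasp_force": force on a finger pad.
Only numpy, scipy, OpenCV 4.12 (cv2) and the standard library are available. Lean on these libraries where they do the work, as an engineer would, in place of code of your own. Each camera call takes 0.05 s, during which the arm holds its last target. There are 200 camera calls.

## Working session

There is one attempt and no reset: what is moved stays moved. The work goes in short steps, Python scripts to look and compute and a shell command to move; the robot and the scene stay as the last step left them, time stands still between calls to the robot, and variables do not carry over. Pictures are saved under pics/ and viewed, at most 10 in all, crops included, and the job is handed in when it is done.

```bash
mkdir -p pics; cat > h.py <<'E'
import numpy as np, cv2
from workcell import manip, camera
from scipy.spatial.transform import Rotation as R
def snap(n,f):
    c=camera(n); np.savez('pics/'+f,**c); cv2.imwrite('pics/'+f+'.png',c['pixels'][:,:,::-1]); return c
def pts(c):
    # world point for each pixel
    h,w=c['z_map'].shape
    u,v=np.meshgrid(np.arange(w),np.arange(h))
    K=np.array([[c['fx'],0,c['cx']],[0,c['fy'],c['cy']],[0,0,1.]])
    n=cv2.undistortPoints(np.stack([u,v],-1).reshape(-1,1,2).astype(float),K,np.array(c['distortion'],float)).reshape(h,w,2)
    z=c['z_map']; P=np.dstack([n[...,0]*z,n[...,1]*z,z]); E=np.array(c['extrinsics'])
    W=(P-E[:3,3])@E[:3,:3]; W[z==0]=np.nan
    return W
E
python3 - <<'E'
from h import *
a=snap('scene','s0'); b=snap('side','d0')
im=np.hstack([a['pixels'],b['pixels']])[:,:,::-1]
cv2.imwrite('pics/both.png',np.vstack([a['pixels'],b['pixels']])[:,:,::-1])
print(manip.get_obs())
for c in (a,b): print(np.linalg.inv(c['extrinsics']).round(3))
E
```

```text
{'clock': 0.1, 'joint_pos': array([-1.12957942,  0.33283754, -0.06470657,  1.46084822,  0.02158743,
        1.34992116, -0.08849312]), 'joint_velocities': array([ 0.00113868, -0.001031  , -0.00124682, -0.00159086,  0.00032088,
       -0.00337352,  0.00184792]), 'tau': array([ 1.20819241e-03, -6.26747060e+01,  4.88166546e-02, -3.92425597e+01,
        1.62011833e-02,  7.16294002e-03,  4.73714226e-05]), 'position': array([0.27948643, 0.55875396, 0.30318177]), 'ee_rot': array([ 2.29820971e-01,  9.73232699e-01, -6.46862163e-04, -1.29517948e-04]), 'ft_force': array([-0.77742267,  0.10892062, -0.83865749]), 'torque': array([0.00706107, 0.06879805, 0.01683538]), 'grasp_force': 0.0, 'grip_width': 1.0023078845912592}
[[ 0.841 -0.407  0.356  0.105]
 [-0.541 -0.629  0.558 -0.577]
 [-0.003 -0.662 -0.749  0.973]
 [ 0.     0.     0.     1.   ]]
[[ 0.459 -0.471  0.753 -0.592]
 [-0.888 -0.253  0.383 -0.513]
 [ 0.01  -0.845 -0.535  0.895]
 [ 0.     0.     0.     1.   ]]
```

View pics/s0.png

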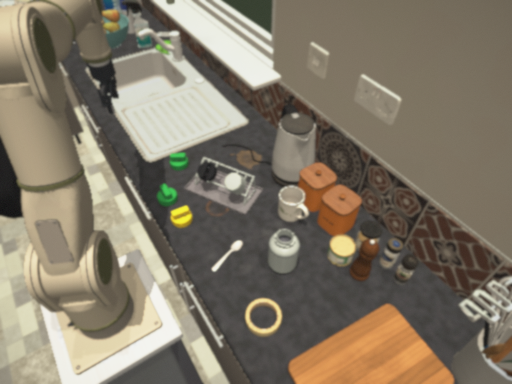

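View pics/d0.png

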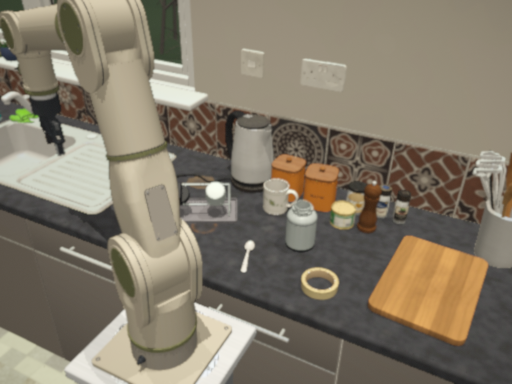

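The scene view shows the black cap on the rack at (207,170), the cup at (233,182) and the flask at (284,250). Green look-alikes are at (178,159) and (167,193), and a yellow one at (181,215). The side view has the flask at (301,225), but the arm hides the cap. The black one on the rack fits the description; I'll confirm it in a crop and measure.

```bash
python3 - <<'E'
from h import *
c=dict(np.load('pics/s0.npz')); W=pts(c)
cr=c['pixels'][140:280,150:310,::-1]; cv2.imwrite('pics/crop0.png',cv2.resize(cr,None,fx=5,fy=4.2*5/4.2/1.25,interpolation=cv2.INTER_CUBIC) if 0 else cv2.resize(cr,None,fx=4.28,fy=4.28,interpolation=cv2.INTER_CUBIC))
for (u,v) in [(207,170),(203,165),(212,172),(233,182),(284,235),(284,250),(178,158),(167,193),(181,215),(230,205),(195,190)]: print((u,v),W[v,u].round(4))
px=c['pixels'].astype(int).max(-1)
# dark points above the rack
m=(px<70)&(W[...,2]>.05)&(W[...,2]<.2); m[:150]=0;m[190:]=0;m[:,:190]=0;m[:,225:]=0
Q=W[m]; print(len(Q),Q.min(0),Q.max(0),Q.mean(0))
for n in 'sd':
    c=dict(np.load(f'pics/{n}0.npz')); W=pts(c)
    r=np.hypot(W[...,0]-.56,W[...,1]-W[250,284,1]) if 0 else None
    b=W[225:275,262:305] if n=='s' else W[198:255,280:322]
    for lo,hi in ((.03,.09),(.12,.145)):
        Q=b[(b[...,2]>lo)&(b[...,2]<hi)][:,:2]
        A=np.c_[2*Q,np.ones(len(Q))]; s=np.linalg.lstsq(A,(Q**2).sum(1),rcond=None)[0]
        print(n,lo,len(Q),s[:2],np.sqrt(s[2]+s[:2]@s[:2]), Q.min(0),Q.max(0))
    print(np.nanmax(b[...,2]))
E
```

```text
(207, 170) [0.4589 0.26   0.0915]
(203, 165) [0.4521 0.2726 0.1084]
(212, 172) [0.4716 0.249  0.0842]
(233, 182) [0.4994 0.1541 0.1026]
(284, 235) [ 0.5174 -0.1039  0.0972]
(284, 250) [ 0.4799 -0.1536  0.1138]
(178, 158) [0.4177 0.4197 0.0437]
(167, 193) [0.3101 0.2744 0.0507]
(181, 215) [0.3119 0.1743 0.0365]
(230, 205) [0.4795 0.149  0.0038]
(195, 190) [0.4103 0.277  0.0037]
272 [0.42593159 0.23529365 0.05534537] [0.49205178 0.30212453 0.11901468] [0.456783   0.25828051 0.08800442]
s 0.03 319 [ 0.4973917 -0.1282764] 0.04248194001071952 [ 0.45378332 -0.17161479] [ 0.52665726 -0.10137725]
s 0.12 231 [ 0.49596236 -0.13025365] 0.024162939057047455 [ 0.46788825 -0.15845619] [ 0.52591647 -0.10179877]
0.14229793672552307
d 0.03 641 [ 0.5685826  -0.11382051] 0.10976554576588742 [ 0.44914229 -0.17012298] [ 0.69379097 -0.01116019]
d 0.12 223 [ 0.49346246 -0.12733743] 0.02415299683527814 [ 0.4621221  -0.15612669] [ 0.52270661 -0.09676318]
0.140560157532863
```

View pics/crop0.png

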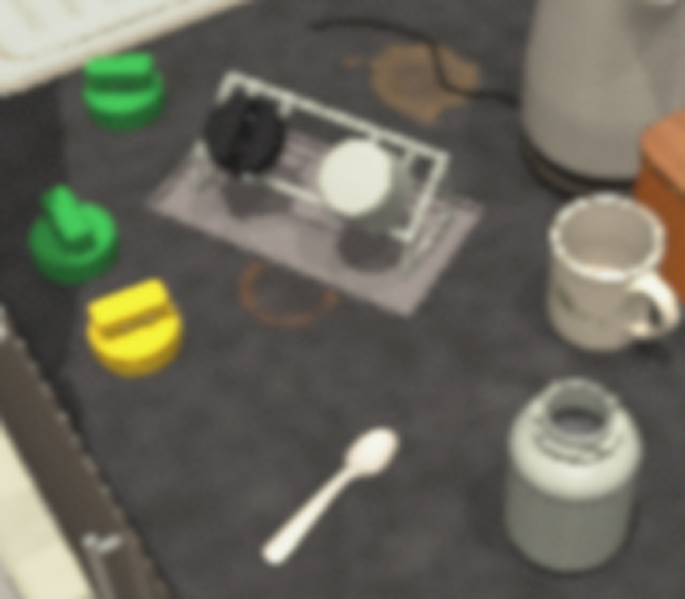

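The enlarged crop confirms it: the black cap with its grip bar is on the rack at crop (245,135), with the white-grey cup beside it at (355,178). The green and yellow caps are on the worktop. The flask axis is at about (0.495,-0.129), and its radii fit the given sizes. I'll move above the cap for a closer look.

```bash
cat >> h.py <<'E'
def go(tgt,yaw=None):
    # remaining shift (mm) in tool axes and twist to bring TCP to tgt and tool y to world direction yaw (mod 180)
    o=manip.get_obs(); M=R.from_quat(o['ee_rot']).as_matrix()
    y0=np.arctan2(M[1,1],M[0,1]); tw=0
    if yaw is not None: tw=-((np.radians(yaw)-y0+np.pi/2)%np.pi-np.pi/2)
    print('shift',(M.T@(np.array(tgt)-o['position'])*1000).round(1),'twist',round(tw,3),'yaw_y',round(np.degrees(y0),1),'pos',o['position'].round(4),'F',o['ft_force'].round(1),'q7',o['joint_pos'][6].round(2),'grip',round(o['grip_width'],3),'t',round(o['clock'],2))
E
python3 -m creep '[[[-40,-28,0],-0.12],[[-80,-56,0],-0.24],[[-108,-73,0],-0.36],[[-142,-97,0],-0.48],[[-172,-117,0],-0.6]]' 1 20
python3 -c "
from h import *
go([.45,.255,.30],110)"
```

```text
clock: 0.52
position: [0.379, 0.3804, 0.3036]
ee_rot: [-0.065, 0.998, -0.0, -0.0]
ft_force: [1.0, -0.2, 0.5]
grip_width: 0.996
grasp_force: 0.0
shift [ -54.1 -133.6    3.7] twist -0.218 yaw_y 97.5 pos [0.379  0.3804 0.3036] F [ 1.  -0.2  0.5] q7 0.83 grip 0.996 t 0.52
```

```bash
python3 -m creep '[[[-14,-33,0],-0.1],[[-28,-66,2],-0.22],[[-42,-100,3],-0.22],[[-54,-134,3],-0.22],[[-54,-134,3],-0.22]]'
python3 - <<'E'
from h import *
go([.45,.255,.30],110)
c=snap('wrist','w0'); print(np.linalg.inv(c['extrinsics']).round(3))
W=pts(c); print(W[::48,::64,2].round(3))
px=c['pixels'].astype(int); m=(px.max(-1)<75)&(W[...,2]>.06)&(W[...,2]<.14)
Q=W[m]; print(len(Q),Q.min(0),Q.max(0),np.median(Q,0))
E
```

```text
clock: 0.93
position: [0.4521, 0.249, 0.3008]
ee_rot: [-0.167, 0.986, -0.001, 0.0]
ft_force: [0.2, -0.9, -0.3]
grip_width: 0.999
grasp_force: 0.0
shift [0.  6.4 0.8] twist -0.014 yaw_y 109.2 pos [0.4521 0.249  0.3008] F [ 0.2 -0.9 -0.3] q7 1.32 grip 0.999 t 0.93
[[-0.329  0.899  0.288  0.378]
 [ 0.944  0.315  0.097  0.224]
 [-0.003  0.304 -0.953  0.369]
 [ 0.     0.     0.     1.   ]]
[[-0.    -0.001 -0.002  0.001  0.    -0.001 -0.91  -0.909]
 [-0.001  0.005 -0.001  0.     0.023  0.023  0.    -0.91 ]
 [-0.002 -0.002 -0.002 -0.003 -0.002  0.016  0.    -0.001]
 [-0.002 -0.003 -0.002 -0.002  0.003 -0.003 -0.    -0.002]
 [-0.001 -0.002 -0.001  0.088  0.081  0.007  0.023  0.006]
 [ 0.064  0.056 -0.001  0.011 -0.002 -0.001 -0.001 -0.004]
 [ 0.078  0.047  0.281 -0.002 -0.003 -0.001  0.28  -0.004]
 [ 0.121  0.296  0.308 -0.001  0.301 -0.001  0.307  0.299]]
2938 [0.4209101  0.05057435 0.06049137] [0.71689087 0.30781987 0.117474  ] [0.45414295 0.26838434 0.09072443]
```

View pics/w0.png

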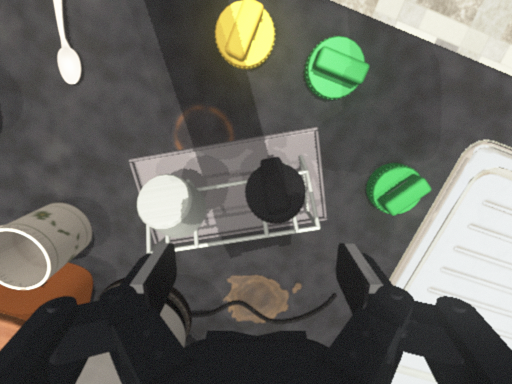

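The wrist view shows the black cap at (275,190) with its bar pointing near-vertically in the image, the cup at (165,200), and the tray's front edge running from (131,160) to (318,128).

```bash
python3 - <<'E'
from h import *
c=dict(np.load('pics/w0.npz')); W=pts(c)
def near(u,v): return np.nanmedian(W[v-2:v+3,u-2:u+3].reshape(-1,3),0)
a,b=near(136,163),near(314,132); d=b-a; print('tray',a.round(3),b.round(3),np.degrees(np.arctan2(d[1],d[0])))
px=c['pixels'].astype(int); m=(px.max(-1)<75)&(W[...,2]>.05)&(W[...,2]<.14); m[:150]=0;m[228:]=0;m[:,:240]=0;m[:,310:]=0
Q=W[m]
for ps in np.radians([16,19,22]):
    u=np.array([np.cos(ps)*np.cos(.611),np.sin(ps)*np.cos(.611),np.sin(.611)]); n=np.array([-np.cos(ps)*np.sin(.611),-np.sin(ps)*np.sin(.611),np.cos(.611)]); y=np.cross(n,u)
    h=Q@n; print(np.degrees(ps),np.percentile(h,[2,50,98]).round(4),np.histogram(h,bins=np.arange(h.min(),h.max()+.003,.003)))
    top=h>h.max()-.008
    bar=Q[top]; print('bar',len(bar),(bar@u).min(),(bar@u).max(),(bar@y).min(),(bar@y).max(), bar.mean(0))
    pb=np.polyfit(bar@u,bar@y,1); print('bar slope deg',np.degrees(np.arctan(pb[0])))
    sk=Q[(h<np.percentile(h,98)-.022)&(h>np.percentile(h,98)-.033)]; print('skirt',len(sk),(sk@u).min(),(sk@u).max(),(sk@y).min(),(sk@y).max())
    hb=bar@n
    uc=(np.r_[(bar@u).min(),(bar@u).max()]).mean(); yc=np.r_[(bar@y).min(),(bar@y).max()].mean()
    print('bar top centre',u*uc+y*yc+n*np.median(hb))
E
```

```text
tray [0.503 0.096 0.003] [0.386 0.304 0.009] 119.21533605968115
16.0 [-0.2392 -0.2256 -0.201 ] (array([  6,  15,  18,  19,  27,  51, 604, 300, 669,  27,  12,  14,  15,
        15,  38, 312, 778,   2]), array([-0.25120876, -0.24820876, -0.24520876, -0.24220876, -0.23920876,
       -0.23620876, -0.23320876, -0.23020876, -0.22720876, -0.22420876,
       -0.22120876, -0.21820876, -0.21520876, -0.21220876, -0.20920876,
       -0.20620876, -0.20320876, -0.20020876, -0.19720876]))
bar 1119 0.4401586977932983 0.4947908446212532 0.11769092038599573 0.1462299221799092 [0.44477028 0.26450013 0.10293739]
bar slope deg 8.949206058316102
skirt 1612 0.4361246788796861 0.4990509731475188 0.10334420617125173 0.16861920329024152
bar top centre [0.4434269  0.26442897 0.10222519]
19.0 [-0.2434 -0.2299 -0.2047] (array([  6,  14,  20,  23,  25,  37, 518, 492, 587,  14,  13,  13,  17,
        13,  29, 277, 822,   2]), array([-0.25488057, -0.25188057, -0.24888057, -0.24588057, -0.24288057,
       -0.23988057, -0.23688057, -0.23388057, -0.23088057, -0.22788057,
       -0.22488057, -0.22188057, -0.21888057, -
[... 370 characters left out ...]
10233011]
22.0 [-0.2464 -0.2334 -0.2076] (array([  7,  16,  15,  30,  24,  40, 333, 889, 370,  12,  13,  14,  16,
        13,  26, 259, 844,   1]), array([-0.2576735, -0.2546735, -0.2516735, -0.2486735, -0.2456735,
       -0.2426735, -0.2396735, -0.2366735, -0.2336735, -0.2306735,
       -0.2276735, -0.2246735, -0.2216735, -0.2186735, -0.2156735,
       -0.2126735, -0.2096735, -0.2066735, -0.2036735]))
bar 1123 0.4488652051326364 0.5042096409237593 0.06620319119367503 0.09146435608398769 [0.44479243 0.26447386 0.10292531]
bar slope deg 4.807008228403873
skirt 1617 0.44607387232528867 0.5085048147876835 0.048727460680956486 0.11386773796710364
bar top centre [0.44348593 0.26420491 0.10227431]
```

```bash
python3 - <<'E'
from h import *
go([.4503,.2681,.21],119)
c=dict(np.load('pics/w0.npz')); W=pts(c)
for u,v in [(305,172),(318,228),(236,182),(300,200),(240,237),(68,65),(165,200)]: print((u,v),[W[v+j,u+i].round(3).tolist() for i,j in ((0,0),(2,1))])
s=dict(np.load('pics/s0.npz')); V=pts(s)
for u,v in [(213,269),(238,244),(290,205),(263,315),(277,214)]: print((u,v),V[v,u].round(3))
E
```

```text
shift [-5.1 14.9 90.8] twist -0.168 yaw_y 109.4 pos [0.4504 0.2525 0.3008] F [-0.7  1.4 -0.3] q7 1.32 grip 0.995 t 0.98
(305, 172) [[0.433, 0.305, 0.042], [0.433, 0.308, 0.042]]
(318, 228) [[0.482, 0.334, 0.082], [0.512, 0.369, -0.002]]
(236, 182) [[0.472, 0.23, 0.042], [0.473, 0.233, 0.043]]
(300, 200) [[0.455, 0.3, 0.09], [0.457, 0.304, 0.083]]
(240, 237) [[0.564, 0.262, -0.002], [0.523, 0.256, 0.081]]
(68, 65) [[0.411, -0.009, -0.0], [0.412, -0.006, 0.0]]
(165, 200) [[0.498, 0.166, 0.099], [0.498, 0.169, 0.102]]
(213, 269) [ 0.31  -0.038  0.003]
(238, 244) [ 0.42  -0.001  0.001]
(290, 205) [ 0.607 -0.014  0.085]
(263, 315) [ 0.357 -0.236  0.   ]
(277, 214) [0.593 0.03  0.002]
```

```bash
python3 -m creep '[[[-2,5,30],-0.08],[[-4,10,60],-0.16],[[-5,15,91],-0.17],[[-5,15,91],-0.17],[[-5,15,91],-0.17]]' 0.47
python3 - <<'E'
from h import *
go([.4503,.2681,.157],119)
c=snap('wrist','w1')
E
```

```text
clock: 1.4
position: [0.4471, 0.2726, 0.2091]
ee_rot: [-0.255, 0.967, -0.001, -0.002]
ft_force: [0.5, -0.2, 1.0]
grip_width: 0.47
grasp_force: 0.0
shift [-0.7 -5.5 52.1] twist 0.01 yaw_y 119.6 pos [0.4471 0.2726 0.2091] F [ 0.5 -0.2  1. ] q7 1.46 grip 0.47 t 1.4
```

View pics/w1.png

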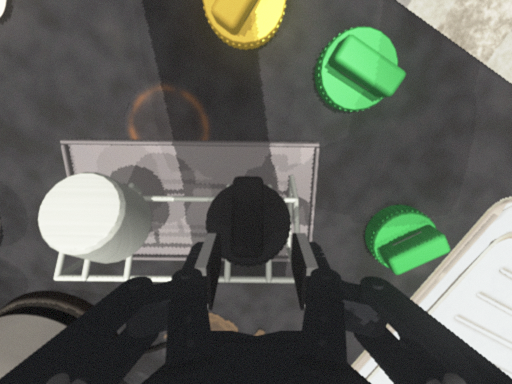

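The bar at (247,215) is parallel to the fingers and about 5 mm left of the gap's middle, as computed. Descending and gripping.

```bash
python3 -m creep '[[[-1,-5.5,5],0.01],[[-1,-5.5,25],0.01],[[-1,-5.5,42],0.01],[[-1,-5.5,52],0.01],[[-1,-5.5,52],0.01]]' 0.47
python3 -c "
from h import *
go([.4503,.2681,.157],119)"
python3 -m creep '[[[0,0,0],0],[[0,0,0],0],[[0,0,0],0],[[0,0,0],0]]' 0 40

```

```text
clock: 1.87
position: [0.4517, 0.2673, 0.1571]
ee_rot: [-0.249, 0.968, -0.0, -0.001]
ft_force: [0.7, 0.4, -0.5]
grip_width: 0.468
grasp_force: 0.0
shift [0.8 1.4 0.1] twist -0.002 yaw_y 118.9 pos [0.4517 0.2673 0.1571] F [ 0.7  0.4 -0.5] q7 1.47 grip 0.468 t 1.87
clock: 2.2
position: [0.4525, 0.2683, 0.1592]
ee_rot: [-0.25, 0.968, 0.0, 0.001]
ft_force: [-1.1, 0.3, 6.1]
grip_width: 0.251
grasp_force: 42.9
```

```bash
python3 -m creep '[[[0,0,-15],0],[[0,0,-40],0],[[0,0,-70],0],[[0,0,-90],0],[[0,0,-90],0]]' 0 40
python3 -c "
from h import *
go([.43,.095,.248])"
```

```text
clock: 2.62
position: [0.4534, 0.2689, 0.2529]
ee_rot: [-0.25, 0.968, 0.001, 0.003]
ft_force: [0.2, -0.2, -0.2]
grip_width: 0.249
grasp_force: 42.2
shift [ 104.6 -140.9    3.9] twist 0 yaw_y 118.9 pos [0.4534 0.2689 0.2529] F [ 0.2 -0.2 -0.2] q7 1.46 grip 0.249 t 2.62
```

```bash
python3 -m creep '[[[20,-27,0],0.12],[[45,-60,0],0.24],[[70,-95,0],0.36],[[95,-128,0],0.48],[[105,-141,0],0.6]]' 0 40
python3 - <<'E'
from h import *
c=snap('wrist','w2')
go([.43,.095,.17])
W=pts(c); px=c['pixels'].astype(int); m=(px.max(-1)<75)&(W[...,2]>.06)&(W[...,2]<.21); print(W[m].min(0),W[m].max(0))
E
```

```text
clock: 3.03
position: [0.4273, 0.0886, 0.2474]
ee_rot: [0.053, 0.999, -0.0, -0.0]
ft_force: [1.0, 0.2, -0.3]
grip_width: 0.248
grasp_force: 42.2
shift [-1.8  8.1 77.5] twist 0 yaw_y 83.3 pos [0.4274 0.0872 0.2476] F [ 0.5 -2.5 -0.7] q7 1.14 grip 0.246 t 3.08
[ 0.39408487 -0.10042754  0.06029974] [0.68629582 0.19963614 0.20999638]
```

View pics/w2.png

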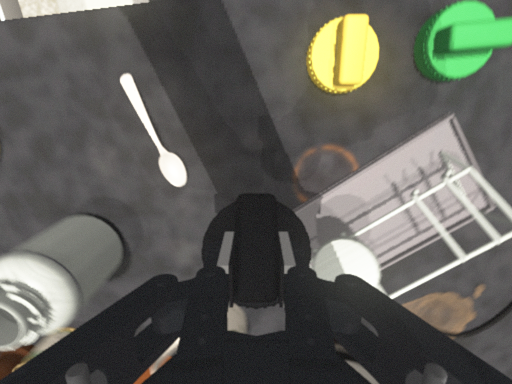

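The cap is held, still tilted, with clear worktop beneath it. I'll lower its low edge to the worktop and let it fall flat.

```bash
python3 -m creep '[[[7,0,25],0],[[14,0,58],0],[[20,0,90],0],[[20,0,115],0],[[20,0,122],0]]' 0 40
python3 -m creep '[[[0,0,2],0],[[0,0,4],0],[[0,0,6],0]]'

```

```text
clock: 3.5
position: [0.4059, 0.095, 0.1225]
ee_rot: [0.047, 0.999, -0.001, -0.002]
ft_force: [-0.6, -0.2, -0.6]
grip_width: 0.252
grasp_force: 42.2
clock: 3.75
position: [0.4094, 0.096, 0.1212]
ee_rot: [0.047, 0.999, 0.001, 0.001]
ft_force: [0.4, 0.0, -1.5]
grip_width: 0.249
grasp_force: 42.2
```

```bash
python3 -m creep '[[[0,0,1],0],[[0,0,2],0],[[0,0,3],0],[[0,0,3],0]]'
python3 -m creep '[[[0,0,1],0],[[0,0,2],0],[[0,0,2],0]]'

```

```text
clock: 4.08
position: [0.4085, 0.0957, 0.1172]
ee_rot: [0.047, 0.999, 0.0, 0.0]
ft_force: [-0.2, 1.2, -0.9]
grip_width: 0.244
grasp_force: 42.2
clock: 4.33
position: [0.4087, 0.0957, 0.1156]
ee_rot: [0.047, 0.999, 0.0, 0.0]
ft_force: [-1.9, -0.9, 9.1]
grip_width: 0.251
grasp_force: 43.6
```

Contact (9 N). Releasing.

```bash
python3 -m creep '[[[0,0,0],0],[[0,0,0],0],[[0,0,0],0],[[0,0,0],0],[[0,0,-5],0]]' 0.6
python3 -m creep '[[[0,0,-40],0],[[0,0,-80],0],[[0,0,-105],0],[[0,0,-105],0]]'
python3 - <<'E'
from h import *
c=snap('wrist','w3')
W=pts(c); px=c['pixels'].astype(int); m=(px.max(-1)<75)&(W[...,2]>.01)&(W[...,2]<.1)&(np.hypot(W[...,0]-.42,W[...,1]-.096)<.07)
Q=W[m]; print(len(Q),np.histogram(Q[:,2],bins=np.arange(0,.1,.005))[0])
b=Q[Q[:,2]>.044]; print(b.min(0),b.max(0),b.mean(0)); d=b[:,:2]-b[:,:2].mean(0); w,v=np.linalg.eigh(d.T@d); print('bar yaw',np.degrees(np.arctan2(v[1,1],v[0,1])))
r=cv2.minAreaRect((b[:,:2]*1000).astype(np.float32)); print(r)
go([.42,.096,.2])
E
```

```text
clock: 4.75
position: [0.4078, 0.0954, 0.1193]
ee_rot: [0.047, 0.999, -0.0, -0.001]
ft_force: [-1.1, -0.1, -0.8]
grip_width: 0.6
grasp_force: 0.0
clock: 5.08
position: [0.4105, 0.0963, 0.2305]
ee_rot: [0.047, 0.999, 0.002, 0.004]
ft_force: [0.4, 0.1, 0.7]
grip_width: 0.6
grasp_force: 0.0
3084 [   0    0   59  109 1643   24   32   32   38 1027  120    0    0    0
    0    0    0    0    0]
[0.41097094 0.08028793 0.04414841] [0.46664561 0.1082645  0.05149848] [0.43731611 0.09432486 0.04884447]
bar yaw 172.05777783934658
((439.1756591796875, 94.16435241699219), (21.9810791015625, 55.55938720703125), 82.09735107421875)
shift [-10.2   0.9  27.9] twist 0 yaw_y 84.6 pos [0.4096 0.096  0.2279] F [ 0.9  0.4 -0.9] q7 1.12 grip 0.599 t 5.13
```

View pics/w3.png

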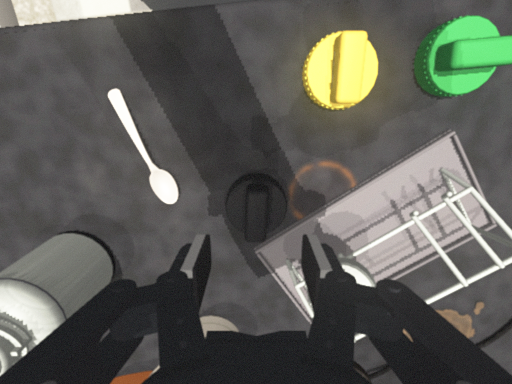

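The cap now stands flat at (257,205), bar centre (0.439,0.094) and height 51 mm, as it should be. Regripping.

```bash
python3 -m creep '[[[-10,0,20],0.02],[[-20,0,40],0.04],[[-29,0,60],0.04],[[-29,0,78],0.04],[[-29,0,78],0.04]]' 0.5
python3 -c "
from h import *
go([.439,.0942,.101],82.1)"
```

```text
clock: 5.55
position: [0.4351, 0.092, 0.1432]
ee_rot: [0.067, 0.998, -0.002, -0.003]
ft_force: [-0.3, 1.0, -0.5]
grip_width: 0.501
grasp_force: 0.0
shift [-3.8  2.8 42.2] twist 0.003 yaw_y 82.3 pos [0.4351 0.092  0.1432] F [-0.3  1.  -0.5] q7 1.15 grip 0.501 t 5.55
```

```bash
python3 -m creep '[[[-2,1,10],0],[[-2,1,25],0],[[-2,1,36],0],[[-2,1,36],0],[[-2,1,36],0]]'
python3 -c "
from h import *
go([.439,.0942,.101],82.1)"
```

```text
clock: 5.97
position: [0.4392, 0.0937, 0.1111]
ee_rot: [0.067, 0.998, -0.0, -0.0]
ft_force: [1.0, 0.0, 0.6]
grip_width: 0.501
grasp_force: 0.0
shift [ 0.3  0.5 10.1] twist 0.003 yaw_y 82.3 pos [0.4392 0.0937 0.1111] F [1.  0.  0.6] q7 1.17 grip 0.501 t 5.97
```

```bash
python3 -m creep '[[[0,0.5,6],0],[[0,0.5,9],0],[[0,0.5,9],0],[[0,0.5,9],0]]'
python3 -m creep '[[[0,0,0],0],[[0,0,0],0],[[0,0,0],0],[[0,0,0],0],[[0,0,0],0]]' 0 40
python3 -m creep '[[[0,0,-10],0],[[0,0,-40],0],[[0,0,-80],0],[[0,0,-120],0],[[0,0,-150],0]]'
python3 -c "
from h import *
go([.495,-.1285,.26],82.1)"
```

```text
clock: 6.3
position: [0.4394, 0.0941, 0.1021]
ee_rot: [0.067, 0.998, 0.0, 0.0]
ft_force: [0.7, 0.1, 0.5]
grip_width: 0.497
grasp_force: 0.0
clock: 6.72
position: [0.4396, 0.0941, 0.1023]
ee_rot: [0.067, 0.998, 0.0, 0.0]
ft_force: [-0.6, -0.4, 5.7]
grip_width: 0.249
grasp_force: 39.8
clock: 7.13
position: [0.4394, 0.0939, 0.2555]
ee_rot: [0.068, 0.998, 0.0, 0.001]
ft_force: [0.6, 0.3, -1.2]
grip_width: 0.248
grasp_force: 39.4
shift [ -85.  -212.8   -4.5] twist 0.003 yaw_y 82.3 pos [0.4394 0.0939 0.2555] F [ 0.6  0.3 -1.2] q7 1.12 grip 0.248 t 7.13
```

```bash
python3 -m creep '[[[-8,-20,-15],0.12],[[-22,-54,-22],0.24],[[-36,-90,-22],0.36],[[-50,-126,-22],0.48],[[-63,-158,-22],0.6]]'
python3 -c "
from h import *
go([.495,-.1285,.275],172)"
```

```text
clock: 7.55
position: [0.4804, -0.0734, 0.2748]
ee_rot: [0.362, 0.932, 0.0, 0.0]
ft_force: [0.8, 0.7, -0.7]
grip_width: 0.249
grasp_force: 39.4
shift [-48.  -30.7  -0.2] twist 0.969 yaw_y 47.5 pos [ 0.4804 -0.0734  0.2748] F [ 0.8  0.7 -0.7] q7 0.9 grip 0.249 t 7.55
```

```bash
python3 -m creep '[[[-24,-15,0],0.12],[[-48,-31,0],0.24],[[-48,-31,0],0.36],[[-48,-31,0],0.48],[[-48,-31,0],0.6]]'
python3 -m creep '[[[0,0,0],0.12],[[0,0,0],0.24],[[0,0,0],0.36],[[0,0,0],0.36]]'
python3 - <<'E'
from h import *
go([.495,-.1287,.26])
from scipy.optimize import least_squares
o=manip.get_obs()
for n in ('scene','side'):
    c=snap(n,n+'1'); W=pts(c); px=c['pixels'].astype(int)
    near=np.hypot(W[...,0]-.495,W[...,1]+.1287)<.06
    for nm,lo,hi,dark in (('body',.02,.09,0),('neck',.118,.142,0),('skirt',.174,.192,1)):
        m=near&(W[...,2]>lo)&(W[...,2]<hi)&((px.max(-1)<80) if dark else (px.max(-1)>80))
        Q=W[m][:,:2]; r={'body':.043,'skirt':.033,'neck':.0245}[nm]
        s=least_squares(lambda p:np.hypot(*(Q-p).T)-r,[.495,-.1287],loss='soft_l1',f_scale=.001); print(n,nm,len(Q),s.x.round(4),np.abs(s.fun).mean().round(4) if len(Q) else '')
E
```

```text
clock: 7.97
position: [0.495, -0.1267, 0.2741]
ee_rot: [0.622, 0.783, -0.0, -0.0]
ft_force: [-0.9, 0.1, -0.6]
grip_width: 0.249
grasp_force: 39.4
clock: 8.3
position: [0.4951, -0.1261, 0.2742]
ee_rot: [0.752, 0.66, 0.0, -0.0]
ft_force: [-0.1, -0.1, -0.3]
grip_width: 0.248
grasp_force: 39.4
shift [-2.6  0.2 14.2] twist 0 yaw_y -7.4 pos [ 0.4951 -0.1261  0.2742] F [-0.1 -0.1 -0.3] q7 0.08 grip 0.248 t 8.3
scene body 351 [ 0.4978 -0.128 ] 0.0007
scene neck 150 [ 0.4966 -0.1295] 0.0022
scene skirt 106 [ 0.4943 -0.1267] 0.0007
side body 572 [ 0.4969 -0.1262] 0.0015
side neck 228 [ 0.4941 -0.1271] 0.0023
side skirt 121 [ 0.4936 -0.1249] 0.0016
```

Relative to the flask, the held cap is about 3 mm short in x and 1.5 mm over in y, and both cameras agree. Correcting and lowering.

```bash
python3 -m creep '[[[-1,3,8],0],[[-1,3,16],0],[[-1,3,24],0],[[-1,3,32],0],[[-1,3,36],0]]'
python3 -m creep '[[[0,0,1],0],[[0,0,2],0],[[0,0,3],0],[[0,0,3],0]]'
python3 -m creep '[[[0,0,1],0],[[0,0,2],0],[[0,0,2],0]]'
```

```text
clock: 8.82
position: [0.4976, -0.1274, 0.2362]
ee_rot: [0.749, 0.662, -0.001, -0.001]
ft_force: [-0.2, 0.2, -1.5]
grip_width: 0.249
grasp_force: 39.4
clock: 9.15
position: [0.4984, -0.1275, 0.2351]
ee_rot: [0.749, 0.662, 0.0, 0.0]
ft_force: [-0.9, 0.0, -1.0]
grip_width: 0.249
grasp_force: 39.4
clock: 9.4
position: [0.4982, -0.1274, 0.2329]
ee_rot: [0.749, 0.662, 0.0, -0.0]
ft_force: [-1.1, 0.6, -1.5]
grip_width: 0.248
grasp_force: 39.4
```

```bash
python3 -m creep '[[[0,0,1],0],[[0,0,1.5],0],[[0,0,1.5],0]]'
python3 -m creep '[[[0,0,1],0],[[0,0,1.5],0],[[0,0,1.5],0]]'
```

```text
clock: 9.65
position: [0.4984, -0.1276, 0.2322]
ee_rot: [0.75, 0.662, 0.0, 0.0]
ft_force: [-2.5, -0.2, 7.1]
grip_width: 0.246
grasp_force: 40.6
clock: 9.9
position: [0.4988, -0.1277, 0.232]
ee_rot: [0.75, 0.662, 0.001, 0.0]
ft_force: [-6.7, 1.4, 19.4]
grip_width: 0.249
grasp_force: 42.3
```

The cap rests on the crests (origin at about 130 mm). I'll ease the load and turn back anticlockwise.

```bash
python3 -m creep '[[[0,-1,-0.8],0],[[0,-1,-0.8],-0.06],[[0,-1,-0.8],-0.12],[[0,-1,-0.8],-0.12]]'
for i in 1 2; do python3 -m creep '[[[0,0,0],-0.06],[[0,0,0],-0.12],[[0,0,0],-0.12]]'; done
```

```text
clock: 10.23
position: [0.4984, -0.1275, 0.2326]
ee_rot: [0.707, 0.707, 0.001, 0.001]
ft_force: [-0.1, -0.1, 11.5]
grip_width: 0.249
grasp_force: 41.2
clock: 10.48
position: [0.4986, -0.1275, 0.2328]
ee_rot: [0.664, 0.748, 0.001, 0.001]
ft_force: [-1.7, 0.7, 14.6]
grip_width: 0.245
grasp_force: 41.4
clock: 10.73
position: [0.4987, -0.1274, 0.2329]
ee_rot: [0.617, 0.787, 0.001, 0.002]
ft_force: [-1.1, 2.4, 13.7]
grip_width: 0.248
grasp_force: 41.4
```

```bash
for i in 1 2 3; do python3 -m creep '[[[0,0,0],-0.06],[[0,0,0],-0.12],[[0,0,0],-0.12]]' | grep -E 'pos|ft'; done
```

```text
position: [0.4985, -0.1271, 0.2322]
ft_force: [2.8, 1.3, 5.9]
position: [0.4973, -0.1274, 0.2308]
ft_force: [-0.4, 0.9, -1.2]
position: [0.4975, -0.1274, 0.2309]
ft_force: [1.2, 0.2, -0.3]
```

The load has gone, so the thread has probably dropped. I'll lower and check for 124.5 mm.

```bash
for i in 1 2; do python3 -m creep '[[[0,0,1],0],[[0,0,2],0],[[0,0,2],0]]' | grep -E 'pos|ft'; done
```

```text
position: [0.4973, -0.1274, 0.2286]
ft_force: [1.3, 0.2, -1.6]
position: [0.4974, -0.1274, 0.2267]
ft_force: [1.6, -0.8, -0.8]
```

```bash
python3 -m creep '[[[0,0,0.7],0],[[0,0,1.2],0],[[0,0,1.2],0]]' | grep -E 'pos|ft'
```

```text
position: [0.4975, -0.1274, 0.2264]
ft_force: [-1.2, 1.0, 8.8]
```

Dropped in at 124.4 mm. Now screwing down clockwise, following the thread.

```bash
for i in 1 2 3; do python3 -m creep '[[[0,0,0.2],0.06],[[0,0,0.5],0.12],[[0,0,0.7],0.18],[[0,0,0.9],0.24],[[0,0,0.9],0.24]]' | grep -E 'pos|ft|rot'; python3 -c "
from h import *
print(manip.get_obs()['torque'].round(2))"; done
```

```text
position: [0.498, -0.1279, 0.226]
ee_rot: [0.573, 0.82, 0.001, 0.001]
ft_force: [-0.1, -0.2, 10.2]
[-0.16  0.04 -0.16]
position: [0.498, -0.128, 0.2252]
ee_rot: [0.667, 0.745, 0.001, 0.001]
ft_force: [-0.3, -0.7, 11.5]
[-0.21  0.18 -0.13]
position: [0.4979, -0.1282, 0.2243]
ee_rot: [0.751, 0.66, 0.001, 0.001]
ft_force: [-0.2, -1.7, 12.1]
[-0.33  0.33 -0.1 ]
```

```bash
for i in 1 2; do python3 -m creep '[[[0,0,0.2],0.06],[[0,0,0.4],0.12],[[0,0,0.6],0.18],[[0,0,0.8],0.24],[[0,0,0.8],0.24]]' | grep -E 'pos|ft|rot'; python3 -c "
from h import *
print(manip.get_obs()['torque'].round(2))"; done
```

```text
position: [0.4979, -0.1281, 0.2233]
ee_rot: [0.825, 0.566, 0.001, 0.001]
ft_force: [-0.2, -0.9, 11.3]
[-0.28  0.17 -0.11]
position: [0.4979, -0.1277, 0.2225]
ee_rot: [0.886, 0.463, 0.001, 0.0]
ft_force: [-1.1, -0.2, 11.5]
[-0.06  0.27 -0.15]
```

```bash
for i in 1 2; do python3 -m creep '[[[0,0,0.1],0.06],[[0,0,0.2],0.12],[[0,0,0.2],0.12]]' | grep -E 'pos|ft|rot'; python3 -c "
from h import *
o=manip.get_obs();print(o['torque'].round(2),o['joint_pos'][6])"; done
```

```text
position: [0.4981, -0.1276, 0.2224]
ee_rot: [0.912, 0.409, 0.001, 0.001]
ft_force: [-0.2, -0.3, 12.0]
[0.03 0.14 0.03] -0.4796396262391918
position: [0.4983, -0.1276, 0.2224]
ee_rot: [0.935, 0.354, 0.001, 0.001]
ft_force: [-0.6, 0.3, 13.8]
[0.   0.15 0.05] -0.597460383646987
```

Height has stopped changing at about 120.4 mm, so it is home. Releasing and checking.

```bash
python3 -m creep '[[[0,0,-1.5],0],[[0,0,-1.5],0]]' 
python3 -m creep '[[[0,0,0],0],[[0,0,0],0],[[0,0,0],0],[[0,0,0],0]]' 0.5
python3 -m creep '[[[0,0,-20],0],[[0,0,-50],0],[[0,0,-85],0],[[0,0,-120],0],[[0,0,-120],0]]'
python3 - <<'E'
from h import *
from scipy.optimize import least_squares
for n in ('scene','side','wrist'):
    c=snap(n,n+'2'); W=pts(c); px=c['pixels'].astype(int)
    near=np.hypot(W[...,0]-.498,W[...,1]+.128)<.06; d=near&(px.max(-1)<80)&(W[...,2]>.115)&(W[...,2]<.2)
    sk=W[d&(W[...,2]<.149)&(W[...,2]>.138)]; b=W[d&(W[...,2]>.166)]
    f=lambda Q:np.linalg.lstsq(np.c_[Q[:,:2]-Q[:,:2].mean(0),np.ones(len(Q))],Q[:,2],rcond=None)[0].round(3)
    print(n,len(sk),len(b),np.histogram(W[d][:,2],bins=np.arange(.115,.18,.005))[0],'bar top plane',f(b) if len(b)>9 else '')
    if n!='wrist':
        Q=W[near&(W[...,2]>.02)&(W[...,2]<.09)&(px.max(-1)>80)][:,:2]
        print(least_squares(lambda p:np.hypot(*(Q-p).T)-.043,[.495,-.1287],loss='soft_l1',f_scale=.001).x)
    else:
        s=W[near&(W[...,2]>.139)&(W[...,2]<.15)]; print('skirt top plane',f(s))
a=cv2.imread('pics/side2.png')[150:290,230:370]; b=cv2.imread('pics/wrist2.png')
cv2.imwrite('pics/fin.png',np.hstack([cv2.resize(a,(384,384),interpolation=2),cv2.resize(b,(416,384))]))
E
```

```text
clock: 14.98
position: [0.4976, -0.1274, 0.2227]
ee_rot: [0.935, 0.356, 0.001, 0.0]
ft_force: [3.0, -0.7, 2.9]
grip_width: 0.248
grasp_force: 40.0
clock: 15.32
position: [0.497, -0.1273, 0.222]
ee_rot: [0.935, 0.355, -0.0, -0.0]
ft_force: [-0.2, -0.4, -0.7]
grip_width: 0.501
grasp_force: 0.0
clock: 15.73
position: [0.4989, -0.1281, 0.3486]
ee_rot: [0.935, 0.355, 0.004, 0.001]
ft_force: [0.3, -0.1, 0.6]
grip_width: 0.501
grasp_force: 0.0
scene 257 138 [  0   2  19  24  28 160  82  14   9  11  56  84] bar top plane [-0.022  0.026  0.171]
[ 0.49746368 -0.12778547]
side 150 78 [  0  13  38  37  37 107  34  21  18  17  60  24] bar top plane [ 0.017 -0.01   0.169]
[ 0.4966846  -0.12611918]
wrist 1728 1326 [   0   19   36   43   72 1656   35   22   24   27  878  475] bar top plane [-0.01   0.002  0.17 ]
skirt top plane [-0.003 -0.001  0.143]
```

View pics/fin.png

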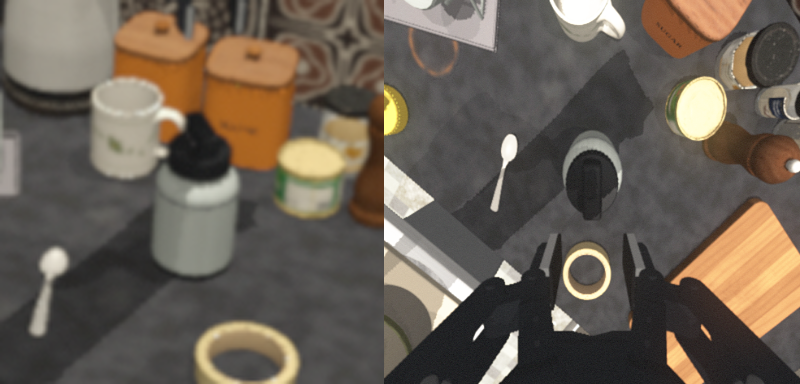

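The cap sits level on the flask at the height expected when fully home (skirt top about 0.143, plane slopes under 0.01 rad). The flask stands upright within 1 mm of where it was, and the spoon, mug, tin and tape are unmoved. Handing in.

```bash
python3 -c "
from workcell import manip
print(manip.hand_in())"
```

```text
the job is handed in; nothing more can be done
None
```

The cap is screwed fully home and level on the upright flask, the gripper has let go and is clear, the cup was left on the rack, and the job was handed in at about 16 s on the clock.

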